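# Stock the desk tray by colour

### The arm

A 6-joint arm with a two-finger parallel gripper is mounted at the origin on a cart in front of the work surface, level with it; the furniture and walls round the work are solid. World frame = base frame: x ahead of the robot, y to its left, z up, the work surface at z = 0. Lengths are in m, angles in degrees, forces in N, time in s.
With the tool pointing down it reaches from about 0.35 to 0.875 m from the base axis. Payload 4.2 kg.
Tool frame: the origin (TCP) lies between the finger pads; the fingertips stand 14 mm ahead of it and the grasp point (between the pads) lies 5 mm behind it; z points along the fingers, y is the line along which they close (so a half turn about z gives the same grasp; the last joint's range is limited). The gripper opens to 87 mm and grips with 3 to 60 N. Pads are 19 mm wide; open, the fingers measure 117 mm over their backs; the gripper's body (75 mm by 190 mm) begins 51 mm behind the grasp point.
Start: joints at [87.239, 22.042, 0.453, 0, -68.411, -14.817], TCP at [0.189, 0.596, 0.237] pointing down, gripper open.
Joint ranges: [-179.83, 179.83], [-69.29, 118.12], [-61.27, 80.66], [-181.25, 117.63], [-171.15, -9.14], [-177.46, 177.46]. Speed limits (degrees/s): [159.86, 159.86, 180, 180, 180, 180].

### API

Orientations are given as a 3x3 rotation matrix whose columns are the frame's x, y, z axes.
In Python, from station import * gives the robot as it stands. The module is installed in compiled form; this text tells all that it offers.
- The arm moves only by the tool play_rows, never from a script. Its argument "steps" is a list of rows, each an object of numbers: "ax", "ay", "az": the turn, a rotation vector about the tool's x, y, z in degrees; "dx", "dy", "dz": the shift along the tool's x, y, z in mm; "claw": the finger opening in mm, from 0 to 87. A call has 1 to 20 rows; each row shifts and turns the commanded pose from where the row before left it, along the tool's axes as they then stand; what a row does not reach is not made up. A row lasts 1/10 s, in which the tool goes at most 50 mm and 8.59 degrees, less where a joint would pass 70% of its speed; a pose out of reach is approached as far as the arm can. A call with a gripper value outside its range is refused whole. The fingers move at their own pace and stop on an object; the grip force is fixed at half the most. Time passes only in rows, so rows that do not move let the fingers close. It gives the time, the measured TCP pose, the force, the opening and the grip force at its end, in the units of the state.
- sense(): the state, without advancing time (a new reading comes with each control period).
- capture(name): name is "side" or "top"; returns a dict with "frame" (384x512x3 uint8, blue, green, red), "range_z" (384x512 float32, m along the optical axis (not along the pixel's ray), 0 where there is no reading), "fx", "fy", "cx", "cy" (pixels), "xyz" and "rotation" of the camera in the world. Camera axes: x right, y down, z forward; pixel columns grow to the right and rows downward; lengths in m; the calibration is good to about 2 mm. A picture is of the moment at which its call begins.
- finish_job(): hands the job in; it is judged then, once.
The state is a dict: "time_s": time; "joints": joint angles; "joint_velocities": joint speeds; "effort": joint torques, N m; "tcp_pos": TCP position; "ee_rot": TCP orientation; "wrist_force": force on the tool from outside, world axes, zero at the start; "moment": the same for the moment, N m; "gripper_width": opening from 0.0 (shut) to 1.0 (fully open); "gripper_force": force on a finger pad.
Only numpy, scipy, OpenCV 4.12 (cv2) and the standard library are available. Lean on these libraries where they do the work, as an engineer would, in place of code of your own. Each camera call takes 0.05 s, during which the arm holds its last target. There are 200 camera calls.

### The job

Gather the desk supplies into the dark desk tray: the wooden rubber stamp on the red liner, the large binder clip on the yellow liner, the green staple remover on the green liner and the staples box on the blue liner, each upright as it stands now and roughly in the middle of its liner. Leave the small binder clip and the eraser where they are on the worktop.

Things in the scene. Friction and masses are not known exactly. Their poses are not given: they have to be found in the camera images.
- rubber_stamp: wooden rubber stamp, brown: a foot 20 x 48 mm (x, y) and 12 mm high, with a turned round handle about 20 mm thick up to 65 mm. It stands upright; pinch the handle between 30 and 60 mm height. Origin: centre of the underside; z up, y along the foot.
- large_clip: large binder clip, black with two steel wire arms, standing on its spine: 29 x 32 x 36 mm (x, y, z) overall. The black body is 32 mm wide along y, about 16 mm thick along x and 17 mm high; the wire arms above it spread along x. Grip the body across its y ends, low down. Origin: centre of the underside.
- staple_remover: dark green jaw staple remover lying on its base, 20 x 59 x 16 mm (x, y, z), steel jaws at one y end; pinch across x. Origin: centre of the underside.
- staples_box: closed cardboard box of staples, white and grey-blue, 36 x 52 x 18 mm (x, y, z), lying flat; pinch across x. Origin: centre of the underside.
- small_clip: look-alike, does not belong: small binder clip, black with steel wire arms, 22 x 19 x 22 mm (x, y, z). Origin: centre of the underside.
- eraser: look-alike, does not belong: eraser in a grey sleeve with a white end, 21 x 48 x 12 mm (x, y, z). Origin: centre of the underside.
- liner_red: red liner, 68 x 64 x 2 mm (world x, y), stuck on the floor of the dark desk tray. Origin: centre of its underside, 3 mm above the worktop; upper face 5 mm above it. Each of the tray's two compartments holds two liners, centres 76 mm apart in x and at least 46 mm in y, 38 mm in x from the walls; which liner lies where varies.
- liner_yellow: yellow liner, size and origin as the red one, in the same tray. The tray is fixed, 160 x 280 mm (x, y), with 3 mm walls whose tops are 22 to 27 mm above the worktop; a wall along x, 20 mm high, parts its two compartments. Fingers closing along y have most room.
- liner_green: green liner, size and origin as the red one, in the same tray.
- liner_blue: blue liner, size and origin as the red one, in the same tray.

How it is judged (in metres and radians):
At the end, for the whole second after the job is handed in: Stamp on the red liner, large clip on yellow, remover on green, staples box on blue: each at rest, upright as at first (within 8 degrees), its centre within 15 mm of the liner's centre, any yaw. Small clip and eraser upright, within 15 mm of where they were (horizontal distance between rubber_stamp and liner_red below 0.015 m and z of rubber_stamp in the frame of liner_red between -0.001 and 0.006 m and angle between each of rubber_stamp, large_clip, staple_remover, staples_box, small_clip, eraser's own z axis and vertical below 0.15 rad and linear speed of each of rubber_stamp, large_clip, staple_remover, staples_box below 0.02 m/s and horizontal distance between large_clip and liner_yellow below 0.015 m and z of large_clip in the frame of liner_yellow between -0.001 and 0.006 m and horizontal distance between staple_remover and liner_green below 0.015 m and z of staple_remover in the frame of liner_green between -0.001 and 0.006 m and horizontal distance between staples_box and liner_blue below 0.015 m and z of staples_box in the frame of liner_blue between -0.001 and 0.006 m and distance of each of small_clip, eraser from where it was at the start of the episode below 0.015 m); the robot touches nothing.
It fails at once if the small binder clip is moved from its place (distance of small_clip from where it was at the start of the episode above 0.015 m).
It fails at once if the eraser is moved from its place (distance of eraser from where it was at the start of the episode above 0.015 m).
It also fails if it takes over 88 s, if anything falls off the work surface, if the arm or the gripper's body presses on something with over 40 N, if the wrist force passes 120 N, or if a joint passes its speed limit or range.

## Working session

There is one attempt and no reset: what is moved stays moved. The work goes in short steps, Python scripts to look and compute and a tool call to move; the robot and the scene stay as the last step left them, time stands still between calls to the robot, and variables do not carry over. Pictures are saved under pics/ and viewed, at most 14 in all, crops included, and the job is handed in when it is done.

Besides the shell and the picture viewer there is one more tool, called after "Request:" as name([rows], argument=value, ...), one row to a line, values as JSON. play_rows: Moves the arm, as the interface text tells. Its arguments: {"type":"object","properties":{"steps":{"type":"array"}},"required":["steps"]}

```bash
mkdir -p pics; python3 - <<'E'
from station import *
import cv2,numpy as np
s=sense();print(s['time_s'],s['tcp_pos'],s['ee_rot'],s['gripper_width'],s['joints'])
for n in('top','side'):
    c=capture(n);cv2.imwrite(f'pics/{n}0.png',c['frame']);np.savez(f'{n}0.npz',**c)
    print(n,c['fx'],c['fy'],c['cx'],c['cy'],c['xyz'],np.round(c['rotation'],4).tolist())
E
```

```text
0.0 [0.18854927 0.59529795 0.23549221] [[ 9.53262749e-01 -3.02142082e-01 -5.42506956e-04]
 [-3.02142551e-01 -9.53260539e-01 -2.05505319e-03]
 [ 1.03767575e-04  2.12292009e-03 -9.99997741e-01]] 1.0017330749263156 [ 8.72404697e+01  2.20895515e+01  3.82048705e-01 -2.72931096e-02
 -6.84116053e+01 -1.48167429e+01]
top 400.00661295652554 400.00661295652554 253.48687209159627 191.98292530203963 [ 0.39489277 -0.07589355  1.13198599] [[-0.025, -0.993, 0.115], [-0.9997, 0.0255, 0.0031], [-0.0061, -0.1149, -0.9934]]
side 419.3718605712264 419.3718605712264 255.6846134089939 197.88306957765784 [0.17180274 0.50987076 0.7841886 ] [[-0.8577, -0.383, 0.3431], [-0.5142, 0.6322, -0.5796], [0.005, -0.6735, -0.7392]]
```

View pics/top0.png

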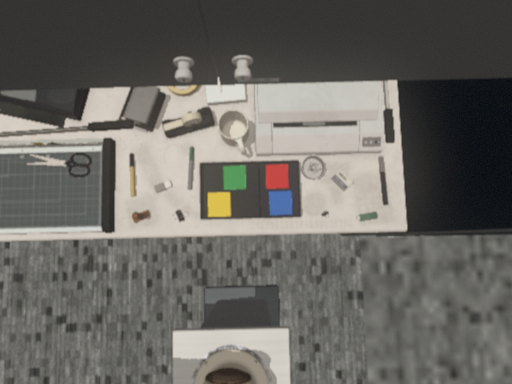

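View pics/side0.png

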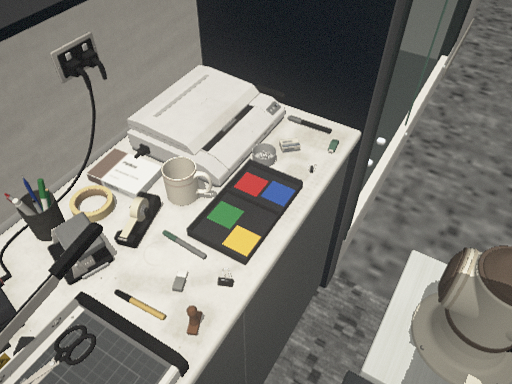

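Top view: stamp at about (141,216), eraser (163,187), large clip (180,215), tray (250,190), staples box (342,182), small clip (325,213) and remover (368,216). I'll enlarge both sides.

```bash
cat > h.py <<'E'
import cv2,numpy as np
def ld(n): return dict(np.load(n+'.npz'))
def ray(c,u,v,z):
    d=np.array([(u-c['cx'])/c['fx'],(v-c['cy'])/c['fy'],1.])@c['rotation'].T
    return c['xyz']+d*(z-c['xyz'][2])/d[2]
def proj(c,p):
    q=(np.asarray(p)-c['xyz'])@c['rotation']
    return c['fx']*q[0]/q[2]+c['cx'],c['fy']*q[1]/q[2]+c['cy']
def ortho(c,x0,x1,y0,y1,z,k):
    # plane z rectified: col -> -y, row -> -x, k px/m
    P=np.float32([[x1,y1],[x1,y0],[x0,y0],[x0,y1]])
    src=np.float32([proj(c,[a,b,z]) for a,b in P])
    w,h=int((y1-y0)*k),int((x1-x0)*k)
    return cv2.warpPerspective(c['frame'],cv2.getPerspectiveTransform(src,np.float32([[0,0],[w,0],[w,h],[0,h]])),(w,h),flags=cv2.INTER_CUBIC)
E
python3 - <<'E'
from h import *
t,s=ld('top0'),ld('side0')
f=t['frame'];a=cv2.resize(f[165:235,120:215],None,fx=8,fy=8,interpolation=2);cv2.imwrite('pics/c1.png',a)
a=cv2.resize(f[165:235,295:390],None,fx=8,fy=8,interpolation=2);cv2.imwrite('pics/c2.png',a)
g=s['frame']
a=cv2.resize(g[125:185,245:345],None,fx=8,fy=8,interpolation=2)
cv2.imwrite('pics/c3.png',a)
a=cv2.resize(g[260:340,165:245],None,fx=7,fy=7,interpolation=2)
cv2.imwrite('pics/c4.png',a)
for u,v in((141,216),(163,187),(180,215),(342,182),(325,213),(368,216)):print(ray(t,u,v,.01).round(3))
# liners
hsv=cv2.cvtColor(f,cv2.COLOR_BGR2HSV)
for n,c in(('top',t),('side',s)):
  hsv=cv2.cvtColor(c['frame'],cv2.COLOR_BGR2HSV)
  for nm,h in(('red',0),('yel',25),('grn',65),('blu',112)):
    d=np.abs(hsv[...,0].astype(int)-h);d=np.minimum(d,180-d)
    m=((d<12)&(hsv[...,1]>130)&(hsv[...,2]>60)).astype('u1')
    k,l,st,ce=cv2.connectedComponentsWithStats(m);i=1+st[1:,4].argmax()
    cn=max(cv2.findContours((l==i).astype('u1'),0,2)[0],key=cv2.contourArea)
    pts=np.array([ray(c,*p,.005)[:2] for p in cn[:,0]])
    print(n,nm,ray(c,*ce[i],.005).round(4),st[i],(np.ptp(pts,0)).round(3), ((pts.max(0)+pts.min(0))/2).round(4))
E
```

```text
[0.465 0.245 0.01 ]
[0.546 0.183 0.01 ]
[0.465 0.136 0.01 ]
[ 0.547 -0.323  0.01 ]
[ 0.46  -0.271  0.01 ]
[ 0.449 -0.391  0.01 ]
top red [ 0.5691 -0.1395  0.005 ] [265 164  24  25 552] [0.07  0.065] [ 0.5696 -0.1393]
top yel [0.4939 0.0264 0.005 ] [207 192  24  25 577] [0.07  0.065] [0.4939 0.0271]Traceback (most recent call last):
  File "<stdin>", line 18, in <module>
ValueError: attempt to get argmax of an empty sequence
```

View pics/c1.png

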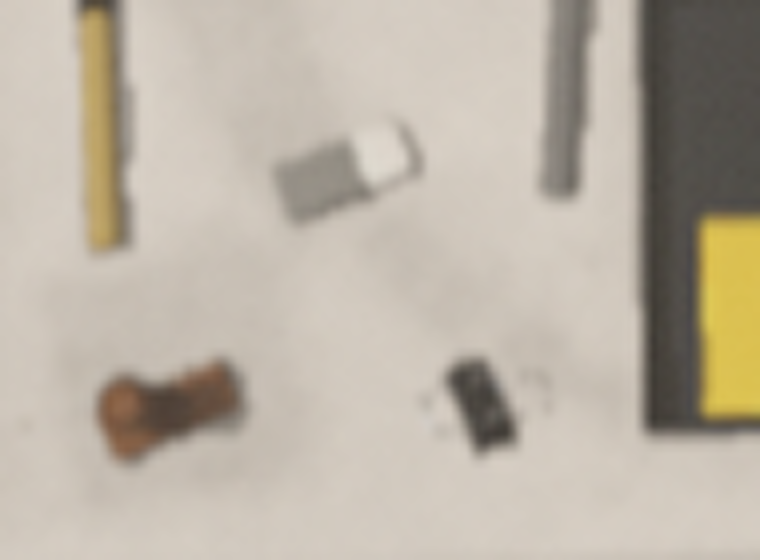

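View pics/c2.png

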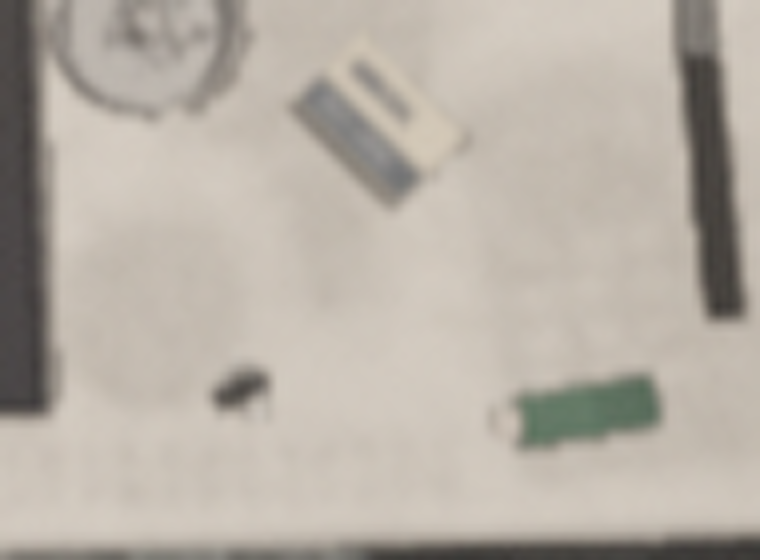

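View pics/c3.png

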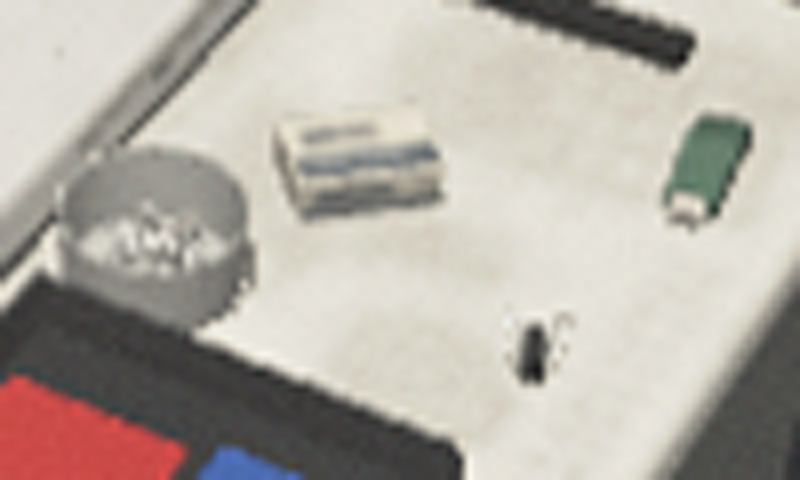

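View pics/c4.png

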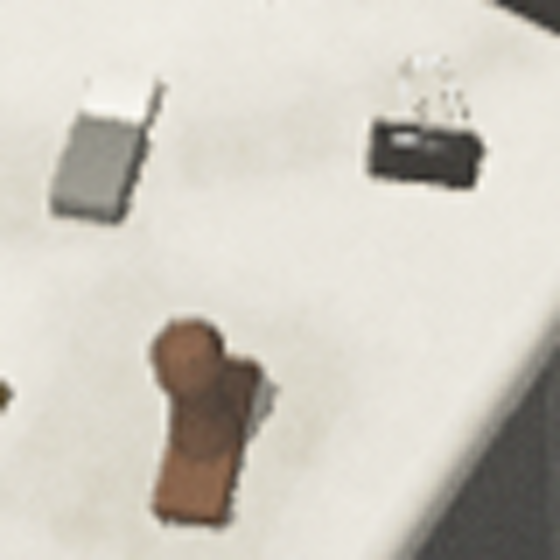

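Crops: c1 shows the stamp with handle top (127,398) and foot going right, eraser (345,170), large clip (482,405). c2 shows the box (380,120), small clip (240,390), remover (580,410). c3 and c4 show the same objects from the side, including the stamp top (188,350) in c4. Next I'll measure them.

```bash
python3 - <<'E'
from h import *
t,s=ld('top0'),ld('side0')
for n,c in(('top',t),('side',s)):
  hsv=cv2.cvtColor(c['frame'],cv2.COLOR_BGR2HSV)
  for nm,h in(('red',178),('yel',25),('grn',65),('blu',112)):
    d=np.abs(hsv[...,0].astype(int)-h);d=np.minimum(d,180-d)
    m=((d<14)&(hsv[...,1]>110)&(hsv[...,2]>40)).astype('u1')
    m[:130]=0
    k,l,st,ce=cv2.connectedComponentsWithStats(m)
    i=1+st[1:,4].argmax()
    cn=max(cv2.findContours((l==i).astype('u1'),0,2)[0],key=cv2.contourArea)
    pts=np.array([ray(c,*p,.005)[:2] for p in cn[:,0]])
    print(n,nm,ray(c,*ce[i],.005)[:2].round(4),st[i],np.ptp(pts,0).round(3))
def U(p,off,k): return [((p[0]+.5)/k-.5+off[0]),((p[1]+.5)/k-.5+off[1])]
C1=(t,(120,165),8);C2=(t,(295,165),8);C3=(s,(245,125),8);C4=(s,(165,260),7)
def R(C,p,z): return ray(C[0],*U(p,*C[1:]),z)[:2]
def rect(nm,C,pts,z):
  q=np.array([R(C,p,z) for p in pts]);d=[np.degrees(np.arctan2(*(q[(i+1)%len(q)]-q[i])[::-1])).round(0) for i in range(len(q))]
  print(nm,q.mean(0).round(4),'len',[round(1e3*np.linalg.norm(q[(i+1)%len(q)]-q[i])) for i in range(len(q))],'dir',d)
rect('box top',C2,[(291,103),(362,35),(470,137),(395,205)],.018)
rect('box side',C3,[(275,125),(405,105),(440,160),(300,180)],.018)
# remover
def comp(C,box,f,z,nm):
  c=C[0];x0,y0,x1,y1=box;im=c['frame'][y0:y1,x0:x1];m=f(im).astype('u1')
  k,l,st,ce=cv2.connectedComponentsWithStats(m);i=1+st[1:,4].argmax()
  ys,xs=np.nonzero(l==i);p=np.array([ray(c,x+x0,y+y0,z)[:2] for x,y in zip(xs,ys)])
  r=cv2.minAreaRect(((p-p.mean(0))*1e4).astype('f4'));b=cv2.boxPoints(r)
  e=b[1]-b[0];g=b[2]-b[1];L=e if np.hypot(*e)>np.hypot(*g) else g
  w,V=np.linalg.eigh(np.cov(p.T))
  print(nm,p.mean(0).round(4),'rectc',(p.mean(0)+np.array(r[0])/1e4).round(4),np.round(r[1],0)/10,'long dir',np.degrees(np.arctan2(L[1],L[0])).round(0),np.degrees(np.arctan2(V[1,1],V[0,1])).round(0),len(p))
grn=lambda im:(im[...,1].astype(int)-im[...,2]>20)
dk=lambda im:im.max(2)<110
comp(C2,(350,205,385,225),grn,.013,'rem top');comp(C3,(325,135,342,155),grn,.013,'rem side')
print('jaw/back ends top',R(C2,(494,412),.008),R(C2,(657,400),.013),'side',R(C3,(682,222),.008),R(C3,(735,118),.016))
comp(C1,(168,203,192,225),dk,.010,'Lclip top');comp(C4,(210,268,238,290),dk,.010,'Lclip side')
comp(C2,(318,205,332,220),dk,.008,'Sclip top')
rect('eraser top',C1,[(275,175),(385,120),(415,160),(300,225)],.012)
br=lambda im:(im[...,2].astype(int)-im[...,0]>35)
# stamp handle triangulate
def d(C,p):
  a=ray(C[0],*U(p,*C[1:]),0);o=C[0]['xyz'];return o,(a-o)/np.linalg.norm(a-o)
o1,d1=d(C1,(126,396));o2,d2=d(C4,(188,352))
A=sum(np.eye(3)-np.outer(q,q) for q in(d1,d2));b=(np.eye(3)-np.outer(d1,d1))@o1+(np.eye(3)-np.outer(d2,d2))@o2
print('handle',np.linalg.solve(A,b).round(4),R(C1,(126,396),.058),R(C4,(188,352),.058))
rect('foot top r-edge',C1,[(225,360),(243,405)],.012)
rect('foot side near',C4,[(155,520),(228,523)],0); rect('foot side long r',C4,[(228,523),(268,385)],.004)
E
```

```text
top red [ 0.5696 -0.1391] [265 164  24  25 593] [0.071 0.067]
top yel [0.494  0.0268] [207 192  24  25 589] [0.07  0.066]
top grn [ 0.5556 -0.0355] [232 174  14  14  73] [0.038 0.037]
top blu [ 0.4938 -0.1471] [269 191  23  24 540] [0.067 0.063]
side red [ 0.5696 -0.1366] [234 172  35  25 493] [0.069 0.066]
side yel [0.4941 0.0291] [222 225  39  32 687] [0.068 0.066]
side grn [ 0.5693 -0.0182] [207 202  36  26 319] [0.065 0.062]
side blu [ 0.494  -0.1444] [261 181  34  26 499] [0.067 0.066]
box top [ 0.5527 -0.3219] len [35, 52, 36, 51] dir [np.float64(-48.0), np.float64(-136.0), np.float64(130.0), np.float64(43.0)]
box side [ 0.5561 -0.3207] len [48, 32, 51, 30] dir [np.float64(-135.0), np.float64(140.0), np.float64(43.0), np.float64(-45.0)]
rem top [ 0.4468 -0.383 ] rectc [ 0.4471 -0.3828] [10.2 25.3] long dir -83.0 97.0 26
rem side [ 0.4482 -0.382 ] rectc [ 0.4482 -0.3828] [16.7 39.2] long dir -83.0 99.0 53
jaw/back ends top [ 0.44966826 -0.35894682] [ 0.45216978 -0.41471019] side [ 0.44389732 -0.3527882 ] [ 0.44785394 -0.40473635]
Lclip top [0.4645 0.1363] rectc [0.4648 0.1363] [27.6 12.4] long dir 23.0 -153.0 45
Lclip side [0.4623 0.1417] rectc [0.4632 0.1419] [33.3 17.5] long dir 23.0 -157.0 105
Sclip top [ 0.4602 -0.2708] rectc [ 0.4599 -0.2706] [ 4.6 14.9] long dir -58.0 115.0 10
eraser top [0.5488 0.1843] len [43, 18, 46, 20] dir [np.float64(-64.0), np.float64(-144.0), np.float64(119.0), np.float64(26.0)]
handle [0.4672 0.2472 0.0558] [0.4676338  0.24685792] [0.46574409 0.24774536]
foot top r-edge [0.4745 0.2228] len [17, 17] dir [np.float64(-158.0), np.float64(22.0)]
foot side near [0.4574 0.2677] len [20, 20] dir [np.float64(-151.0), np.float64(29.0)]
foot side long r [0.4544 0.2444] len [42, 42] dir [np.float64(-69.0), np.float64(111.0)]
```

```bash
cat >> h.py <<'E'
def plan(x,y,z,psi):
    "turn about tool z, then the shift in tool axes (mm) after that turn"
    from station import sense
    s=sense();R=np.array(s['ee_rot']);p=np.array(s['tcp_pos'])
    cur=np.degrees(np.arctan2(R[1,0],R[0,0]))
    a=np.radians(psi);T=np.array([[np.cos(a),np.sin(a),0],[np.sin(a),-np.cos(a),0],[0,0,-1]])
    print('t',round(s['time_s'],1),'tcp',p.round(4),'psi',cur.round(1),'tilt',R[:2,2].round(4),'j',np.round(s['joints'],0),'w',round(s['gripper_width']*87,1),'F',np.round(s['wrist_force'],1),round(s['gripper_force'],1))
    print('az',round(cur-psi,1),'d',((np.array([x,y,z])-p)@T*1000).round(1))
E
python3 - <<'E'
from h import *
plan(.554,-.321,.1,-136)
t=ld('top0');r=t['range_z'];v,u=np.mgrid[:384,:512]
P=np.stack([(u-t['cx'])/t['fx']*r,(v-t['cy'])/t['fy']*r,r],-1)@t['rotation'].T+t['xyz']
Z=P[...,2]
def st(n,x0,x1,y0,y1):
  m=(r>0)&(P[...,0]>x0)&(P[...,0]<x1)&(P[...,1]>y0)&(P[...,1]<y1);print(n,np.percentile(Z[m],[5,50,95,100]).round(3))
st('desk',.45,.5,-.34,-.3);st('dish',.55,.62,-.28,-.21)
for x in np.arange(.60,.76,.02): st('printer x%.2f'%x,x,x+.02,-.42,-.15)
st('mug',.65,.75,-.06,.04)
# green liner
f=t['frame'].astype(int);m=((f[...,1]-f[...,2]>40)&(f[...,1]-f[...,0]>20)).astype('u1');m[:160]=0;m[:,260:]=0;m[:,:200]=0
ys,xs=np.nonzero(m);print('green',len(xs),ray(t,xs.mean(),ys.mean(),.005))
E
```

```text
t 0.1 tcp [0.1886 0.5953 0.2356] psi -17.6 tilt [-0.0005 -0.0019] j [ 87.  22.   0.  -0. -68. -15.] w 87.2 F [ 0.1  1.2 -0.8] 0.0
az 118.4 d [ 373.7 -913.   135.6]
desk [-0.003  0.001  0.004  0.006]
dish [0.005 0.698 0.771 0.78 ]
printer x0.60 [0.585 0.694 0.771 0.782]
printer x0.62 [-0.001  0.036  0.047  0.052]
printer x0.64 [0.045 0.051 0.058 0.061]
printer x0.66 [0.055 0.062 0.067 0.07 ]
printer x0.68 [0.062 0.066 0.071 0.085]
printer x0.70 [0.064 0.086 0.095 0.1  ]
printer x0.72 [0.095 0.102 0.106 0.111]
printer x0.74 [0.102 0.105 0.109 0.111]
printer x0.76 [0.103 0.106 0.109 0.112]
mug [-0.001  0.012  0.094  0.099]
green 527 [ 0.56947877 -0.01893529  0.005     ]
```

Request:
play_rows([
  {"az": 8.46, "claw": 60},
  {"az": 8.46, "claw": 60},
  {"az": 8.46, "claw": 60},
  {"az": 8.46, "claw": 60},
  {"az": 8.46, "claw": 60},
  {"az": 8.46, "claw": 60},
  {"az": 8.46, "claw": 60},
  {"az": 8.46, "claw": 60},
  {"az": 8.46, "claw": 60},
  {"az": 8.46, "claw": 60},
  {"az": 8.46, "claw": 60},
  {"az": 8.46, "claw": 60},
  {"az": 8.46, "claw": 60},
  {"az": 8.46, "claw": 60},
])

```text
invalid input at $.steps[0]: expected keys ax, ay, az, dx, dy, dz, claw
```

Request:
play_rows([
  {"dx": 18.7, "dy": -45.6, "claw": 60},
  {"dx": 18.7, "dy": -45.6, "claw": 60},
  {"dx": 18.7, "dy": -45.6, "claw": 60},
  {"dx": 18.7, "dy": -45.6, "claw": 60},
  {"dx": 18.7, "dy": -45.6, "claw": 60},
  {"dx": 18.7, "dy": -45.6, "claw": 60},
  {"dx": 18.7, "dy": -45.6, "claw": 60},
  {"dx": 18.7, "dy": -45.6, "claw": 60},
  {"dx": 18.7, "dy": -45.6, "claw": 60},
  {"dx": 18.7, "dy": -45.6, "claw": 60},
  {"dx": 18.7, "dy": -45.6, "claw": 60},
  {"dx": 18.7, "dy": -45.6, "claw": 60},
  {"dx": 18.7, "dy": -45.6, "claw": 60},
  {"dx": 18.7, "dy": -45.6, "claw": 60},
  {"dx": 18.7, "dy": -45.6, "claw": 60},
  {"dx": 18.7, "dy": -45.6, "claw": 60},
  {"dx": 18.7, "dy": -45.6, "claw": 60},
  {"dx": 18.7, "dy": -45.6, "claw": 60},
  {"dx": 18.7, "dy": -45.6, "claw": 60},
  {"dx": 18.7, "dy": -45.6, "claw": 60},
])

```text
invalid input at $.steps[0]: expected keys ax, ay, az, dx, dy, dz, claw
```

```bash
python3 -c "
from h import *
plan(.554,-.321,.017,-136)"
```

```text
t 0.1 tcp [0.1886 0.5953 0.2356] psi -17.6 tilt [-0.0005 -0.0019] j [ 87.  22.   0.  -0. -68. -15.] w 87.2 F [ 0.1  1.2 -0.8] 0.0
az 118.4 d [ 373.7 -913.   218.6]
```

Request:
play_rows([
  {"ax": 0, "ay": 0, "az": 8.46, "dx": 0, "dy": 0, "dz": 0, "claw": 60},
  {"ax": 0, "ay": 0, "az": 8.46, "dx": 0, "dy": 0, "dz": 0, "claw": 60},
  {"ax": 0, "ay": 0, "az": 8.46, "dx": 0, "dy": 0, "dz": 0, "claw": 60},
  {"ax": 0, "ay": 0, "az": 8.46, "dx": 0, "dy": 0, "dz": 0, "claw": 60},
  {"ax": 0, "ay": 0, "az": 8.46, "dx": 0, "dy": 0, "dz": 0, "claw": 60},
  {"ax": 0, "ay": 0, "az": 8.46, "dx": 0, "dy": 0, "dz": 0, "claw": 60},
  {"ax": 0, "ay": 0, "az": 8.46, "dx": 0, "dy": 0, "dz": 0, "claw": 60},
  {"ax": 0, "ay": 0, "az": 8.46, "dx": 0, "dy": 0, "dz": 0, "claw": 60},
  {"ax": 0, "ay": 0, "az": 8.46, "dx": 0, "dy": 0, "dz": 0, "claw": 60},
  {"ax": 0, "ay": 0, "az": 8.46, "dx": 0, "dy": 0, "dz": 0, "claw": 60},
  {"ax": 0, "ay": 0, "az": 8.46, "dx": 0, "dy": 0, "dz": 0, "claw": 60},
  {"ax": 0, "ay": 0, "az": 8.46, "dx": 0, "dy": 0, "dz": 0, "claw": 60},
  {"ax": 0, "ay": 0, "az": 8.46, "dx": 0, "dy": 0, "dz": 0, "claw": 60},
  {"ax": 0, "ay": 0, "az": 8.46, "dx": 0, "dy": 0, "dz": 0, "claw": 60},
])

```text
time_s: 1.5
tcp_pos: [0.1886, 0.5955, 0.2359]
ee_rot: [[-0.724, -0.69, -0.0], [-0.69, 0.724, -0.001], [0.001, -0.001, -1.0]]
wrist_force: [0.1, -0.8, -0.2]
gripper_width: 0.69
gripper_force: 0.0
```

Request:
play_rows([
  {"ax": 0, "ay": 0, "az": 0, "dx": 18.7, "dy": -45.6, "dz": 0, "claw": 60},
  {"ax": 0, "ay": 0, "az": 0, "dx": 18.7, "dy": -45.6, "dz": 0, "claw": 60},
  {"ax": 0, "ay": 0, "az": 0, "dx": 18.7, "dy": -45.6, "dz": 0, "claw": 60},
  {"ax": 0, "ay": 0, "az": 0, "dx": 18.7, "dy": -45.6, "dz": 0, "claw": 60},
  {"ax": 0, "ay": 0, "az": 0, "dx": 18.7, "dy": -45.6, "dz": 0, "claw": 60},
  {"ax": 0, "ay": 0, "az": 0, "dx": 18.7, "dy": -45.6, "dz": 0, "claw": 60},
  {"ax": 0, "ay": 0, "az": 0, "dx": 18.7, "dy": -45.6, "dz": 0, "claw": 60},
  {"ax": 0, "ay": 0, "az": 0, "dx": 18.7, "dy": -45.6, "dz": 0, "claw": 60},
  {"ax": 0, "ay": 0, "az": 0, "dx": 18.7, "dy": -45.6, "dz": 0, "claw": 60},
  {"ax": 0, "ay": 0, "az": 0, "dx": 18.7, "dy": -45.6, "dz": 0, "claw": 60},
  {"ax": 0, "ay": 0, "az": 0, "dx": 18.7, "dy": -45.6, "dz": 0, "claw": 60},
  {"ax": 0, "ay": 0, "az": 0, "dx": 18.7, "dy": -45.6, "dz": 0, "claw": 60},
  {"ax": 0, "ay": 0, "az": 0, "dx": 18.7, "dy": -45.6, "dz": 0, "claw": 60},
  {"ax": 0, "ay": 0, "az": 0, "dx": 18.7, "dy": -45.6, "dz": 0, "claw": 60},
  {"ax": 0, "ay": 0, "az": 0, "dx": 18.7, "dy": -45.6, "dz": 0, "claw": 60},
  {"ax": 0, "ay": 0, "az": 0, "dx": 18.7, "dy": -45.6, "dz": 0, "claw": 60},
  {"ax": 0, "ay": 0, "az": 0, "dx": 18.7, "dy": -45.6, "dz": 0, "claw": 60},
  {"ax": 0, "ay": 0, "az": 0, "dx": 18.7, "dy": -45.6, "dz": 0, "claw": 60},
  {"ax": 0, "ay": 0, "az": 0, "dx": 18.7, "dy": -45.6, "dz": 0, "claw": 60},
  {"ax": 0, "ay": 0, "az": 0, "dx": 18.7, "dy": -45.6, "dz": 0, "claw": 60},
])

```text
time_s: 3.5
tcp_pos: [0.5528, -0.3225, 0.2358]
ee_rot: [[-0.719, -0.695, -0.002], [-0.695, 0.719, -0.001], [0.002, 0.0, -1.0]]
wrist_force: [25.2, -2.1, 16.9]
gripper_width: 0.69
gripper_force: 0.0
```

```bash
python3 -c "
from h import *
plan(.554,-.321,.017,-136)"
```

```text
t 3.5 tcp [ 0.5528 -0.3225  0.2358] psi -136.0 tilt [-0.0016 -0.0014] j [-16.  24.   3.   0. -69. -30.] w 60.1 F [25.2 -2.1 16.9] 0.0
az 0.0 d [ -1.9   0.3 218.8]
```

Request:
play_rows([
  {"ax": 0, "ay": 0, "az": 0, "dx": -2, "dy": 0, "dz": 35, "claw": 60},
  {"ax": 0, "ay": 0, "az": 0, "dx": 0, "dy": 0, "dz": 35, "claw": 60},
  {"ax": 0, "ay": 0, "az": 0, "dx": 0, "dy": 0, "dz": 35, "claw": 60},
  {"ax": 0, "ay": 0, "az": 0, "dx": 0, "dy": 0, "dz": 35, "claw": 60},
  {"ax": 0, "ay": 0, "az": 0, "dx": 0, "dy": 0, "dz": 35, "claw": 60},
  {"ax": 0, "ay": 0, "az": 0, "dx": 0, "dy": 0, "dz": 18, "claw": 60},
  {"ax": 0, "ay": 0, "az": 0, "dx": 0, "dy": 0, "dz": 16, "claw": 60},
  {"ax": 0, "ay": 0, "az": 0, "dx": 0, "dy": 0, "dz": 8, "claw": 60},
  {"ax": 0, "ay": 0, "az": 0, "dx": 0, "dy": 0, "dz": 0, "claw": 60},
  {"ax": 0, "ay": 0, "az": 0, "dx": 0, "dy": 0, "dz": 0, "claw": 28},
  {"ax": 0, "ay": 0, "az": 0, "dx": 0, "dy": 0, "dz": 0, "claw": 28},
  {"ax": 0, "ay": 0, "az": 0, "dx": 0, "dy": 0, "dz": 0, "claw": 28},
  {"ax": 0, "ay": 0, "az": 0, "dx": 0, "dy": 0, "dz": 0, "claw": 28},
  {"ax": 0, "ay": 0, "az": 0, "dx": 0, "dy": 0, "dz": 0, "claw": 28},
  {"ax": 0, "ay": 0, "az": 0, "dx": 0, "dy": 0, "dz": 0, "claw": 28},
  {"ax": 0, "ay": 0, "az": 0, "dx": 0, "dy": 0, "dz": 0, "claw": 28},
])

```text
time_s: 5.1
tcp_pos: [0.5549, -0.3189, 0.0204]
ee_rot: [[-0.719, -0.695, 0.001], [-0.695, 0.719, -0.001], [-0.0, -0.001, -1.0]]
wrist_force: [-0.1, 0.7, 4.3]
gripper_width: 0.405
gripper_force: 30.0
```

```bash
python3 -c "
from h import *
plan(.494,-.146,.120,-180)"
```

```text
t 5.1 tcp [ 0.5549 -0.3189  0.0204] psi -136.0 tilt [ 0.0013 -0.0006] j [-15.  36. -11.   0. -43. -31.] w 35.2 F [-0.1  0.7  4.3] 30.0
az 44.0 d [ 60.9 172.9 -99.6]
```

Request:
play_rows([
  {"ax": 0, "ay": 0, "az": 0, "dx": 0, "dy": 0, "dz": -15, "claw": 28},
  {"ax": 0, "ay": 0, "az": 0, "dx": 0, "dy": 0, "dz": -25, "claw": 28},
  {"ax": 0, "ay": 0, "az": 7.33, "dx": 0, "dy": 0, "dz": -25, "claw": 28},
  {"ax": 0, "ay": 0, "az": 7.33, "dx": 0, "dy": 0, "dz": -20, "claw": 28},
  {"ax": 0, "ay": 0, "az": 7.33, "dx": 0, "dy": 0, "dz": -15, "claw": 28},
  {"ax": 0, "ay": 0, "az": 7.33, "dx": 0, "dy": 0, "dz": 0, "claw": 28},
  {"ax": 0, "ay": 0, "az": 7.33, "dx": 0, "dy": 0, "dz": 0, "claw": 28},
  {"ax": 0, "ay": 0, "az": 7.33, "dx": 0, "dy": 0, "dz": 0, "claw": 28},
  {"ax": 0, "ay": 0, "az": 0, "dx": 5, "dy": 15, "dz": 0, "claw": 28},
  {"ax": 0, "ay": 0, "az": 0, "dx": 10, "dy": 29, "dz": 0, "claw": 28},
  {"ax": 0, "ay": 0, "az": 0, "dx": 10, "dy": 29, "dz": 0, "claw": 28},
  {"ax": 0, "ay": 0, "az": 0, "dx": 10, "dy": 29, "dz": 0, "claw": 28},
  {"ax": 0, "ay": 0, "az": 0, "dx": 10, "dy": 29, "dz": 0, "claw": 28},
  {"ax": 0, "ay": 0, "az": 0, "dx": 10, "dy": 27, "dz": 0, "claw": 28},
  {"ax": 0, "ay": 0, "az": 0, "dx": 6, "dy": 15, "dz": 0, "claw": 28},
  {"ax": 0, "ay": 0, "az": 0, "dx": 0, "dy": 0, "dz": 0, "claw": 28},
  {"ax": 0, "ay": 0, "az": 0, "dx": 0, "dy": 0, "dz": 0, "claw": 28},
])

```text
time_s: 6.8
tcp_pos: [0.4936, -0.1457, 0.1201]
ee_rot: [[-1.0, -0.001, 0.001], [-0.001, 1.0, -0.0], [-0.001, -0.0, -1.0]]
wrist_force: [0.1, -0.2, -0.9]
gripper_width: 0.409
gripper_force: 30.0
```

```bash
python3 - <<'E'
from h import *
from station import *
plan(.494,-.146,.0255,-180)
for n in('top','side'): c=capture(n);np.savez(n+'1.npz',**c)
s=ld('side1');u,v=map(int,proj(s,[.494,-.146,.1]))
t=ld('top1');p,q=map(int,proj(t,[.494,-.146,.1]))
cv2.imwrite('pics/d1.png',np.hstack([cv2.resize(s['frame'][v-40:v+60,u-50:u+50],None,fx=4,fy=4,interpolation=2),cv2.resize(t['frame'][q-50:q+50,p-50:p+50],None,fx=4,fy=4,interpolation=2)]))
E
```

```text
t 6.8 tcp [ 0.4936 -0.1457  0.1201] psi -180.0 tilt [ 0.0007 -0.0002] j [  2.  18. -24.   0. -48. -92.] w 35.6 F [ 0.1 -0.2 -0.9] 30.0
az 0.0 d [-0.4 -0.3 94.6]
```

View pics/d1.png

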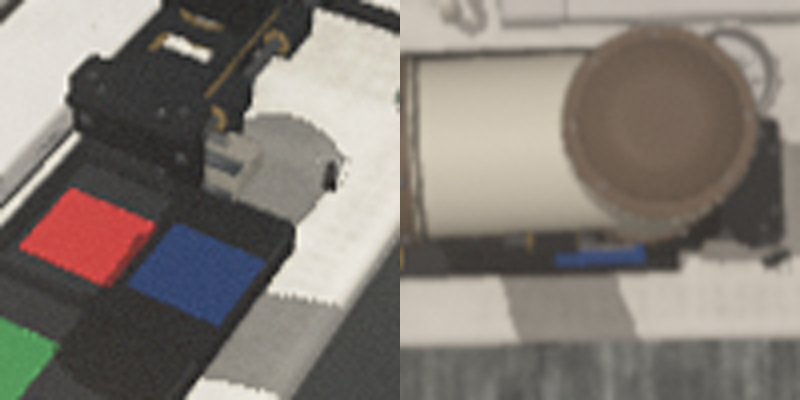

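The box hangs in the gripper, visible at (235,160) in the left half. Next: lower, release, lift.

Request:
play_rows([
  {"ax": 0, "ay": 0, "az": 0, "dx": 0, "dy": 0, "dz": 25, "claw": 28},
  {"ax": 0, "ay": 0, "az": 0, "dx": 0, "dy": 0, "dz": 30, "claw": 28},
  {"ax": 0, "ay": 0, "az": 0, "dx": 0, "dy": 0, "dz": 20, "claw": 28},
  {"ax": 0, "ay": 0, "az": 0, "dx": 0, "dy": 0, "dz": 10, "claw": 28},
  {"ax": 0, "ay": 0, "az": 0, "dx": 0, "dy": 0, "dz": 6, "claw": 28},
  {"ax": 0, "ay": 0, "az": 0, "dx": 0, "dy": 0, "dz": 4, "claw": 28},
  {"ax": 0, "ay": 0, "az": 0, "dx": 0, "dy": 0, "dz": 0, "claw": 28},
  {"ax": 0, "ay": 0, "az": 0, "dx": 0, "dy": 0, "dz": 0, "claw": 28},
])

```text
time_s: 7.7
tcp_pos: [0.4944, -0.146, 0.0256]
ee_rot: [[-1.0, -0.0, 0.003], [-0.0, 1.0, -0.0], [-0.003, -0.0, -1.0]]
wrist_force: [-0.8, -0.4, 1.4]
gripper_width: 0.408
gripper_force: 30.0
```

Request:
play_rows([
  {"ax": 0, "ay": 0, "az": 0, "dx": 0, "dy": 0, "dz": 0, "claw": 46},
  {"ax": 0, "ay": 0, "az": 0, "dx": 0, "dy": 0, "dz": 0, "claw": 50},
  {"ax": 0, "ay": 0, "az": 0, "dx": 0, "dy": 0, "dz": 0, "claw": 50},
  {"ax": 0, "ay": 0, "az": 0, "dx": 0, "dy": 0, "dz": -20, "claw": 50},
  {"ax": 0, "ay": 0, "az": 0, "dx": 0, "dy": 0, "dz": -40, "claw": 50},
  {"ax": 0, "ay": 0, "az": -8, "dx": 0, "dy": 0, "dz": -30, "claw": 50},
  {"ax": 0, "ay": 0, "az": -8, "dx": 0, "dy": 0, "dz": -5, "claw": 50},
  {"ax": 0, "ay": 0, "az": -8, "dx": 0, "dy": 0, "dz": 0, "claw": 50},
  {"ax": 0, "ay": 0, "az": -8, "dx": 0, "dy": 0, "dz": 0, "claw": 50},
  {"ax": 0, "ay": 0, "az": -8, "dx": 0, "dy": 0, "dz": 0, "claw": 50},
  {"ax": 0, "ay": 0, "az": -8, "dx": 0, "dy": 0, "dz": 0, "claw": 50},
  {"ax": 0, "ay": 0, "az": -8, "dx": 0, "dy": 0, "dz": 0, "claw": 50},
  {"ax": 0, "ay": 0, "az": -8, "dx": 0, "dy": 0, "dz": 0, "claw": 50},
  {"ax": 0, "ay": 0, "az": -8, "dx": 0, "dy": 0, "dz": 0, "claw": 50},
  {"ax": 0, "ay": 0, "az": -8, "dx": 0, "dy": 0, "dz": 0, "claw": 50},
  {"ax": 0, "ay": 0, "az": -8, "dx": 0, "dy": 0, "dz": 0, "claw": 50},
  {"ax": 0, "ay": 0, "az": -8, "dx": 0, "dy": 0, "dz": 0, "claw": 50},
  {"ax": 0, "ay": 0, "az": 0, "dx": 0, "dy": 0, "dz": 0, "claw": 50},
])

```text
time_s: 9.5
tcp_pos: [0.4932, -0.1457, 0.1194]
ee_rot: [[0.104, -0.995, -0.0], [-0.995, -0.104, 0.0], [-0.0, 0.0, -1.0]]
wrist_force: [-0.5, 0.4, -0.2]
gripper_width: 0.574
gripper_force: 0.0
```

```bash
python3 -c "
from h import *
plan(.448,-.384,.016,-84)"
```

```text
t 9.5 tcp [ 0.4932 -0.1457  0.1194] psi -84.0 tilt [-0.0003  0.0001] j [  2.  18. -24.  -0. -48.   4.] w 49.9 F [-0.5  0.4 -0.2] 0.0
az -0.0 d [232.3  69.9 103.4]
```

Request:
play_rows([
  {"ax": 0, "ay": 0, "az": 0, "dx": 38.7, "dy": 11.6, "dz": 0, "claw": 50},
  {"ax": 0, "ay": 0, "az": 0, "dx": 38.7, "dy": 11.6, "dz": 0, "claw": 50},
  {"ax": 0, "ay": 0, "az": 0, "dx": 38.7, "dy": 11.6, "dz": 0, "claw": 50},
  {"ax": 0, "ay": 0, "az": 0, "dx": 38.7, "dy": 11.6, "dz": 0, "claw": 50},
  {"ax": 0, "ay": 0, "az": 0, "dx": 38.7, "dy": 11.6, "dz": 0, "claw": 50},
  {"ax": 0, "ay": 0, "az": 0, "dx": 38.7, "dy": 11.6, "dz": 0, "claw": 50},
  {"ax": 0, "ay": 0, "az": 0, "dx": 0, "dy": 0, "dz": 30, "claw": 50},
  {"ax": 0, "ay": 0, "az": 0, "dx": 0, "dy": 0, "dz": 30, "claw": 50},
  {"ax": 0, "ay": 0, "az": 0, "dx": 0, "dy": 0, "dz": 20, "claw": 50},
  {"ax": 0, "ay": 0, "az": 0, "dx": 0, "dy": 0, "dz": 12, "claw": 50},
  {"ax": 0, "ay": 0, "az": 0, "dx": 0, "dy": 0, "dz": 8, "claw": 50},
  {"ax": 0, "ay": 0, "az": 0, "dx": 0, "dy": 0, "dz": 2, "claw": 50},
  {"ax": 0, "ay": 0, "az": 0, "dx": 0, "dy": 0, "dz": 0, "claw": 50},
])

```text
time_s: 10.8
tcp_pos: [0.449, -0.3841, 0.018]
ee_rot: [[0.104, -0.995, 0.001], [-0.995, -0.104, -0.001], [0.001, -0.001, -1.0]]
wrist_force: [-0.6, -0.6, -0.3]
gripper_width: 0.576
gripper_force: 0.0
```

```bash
python3 - <<'E'
from h import *
from station import *
plan(.448,-.384,.016,-84)
c=capture('side');np.savez('side2.npz',**c)
s=ld('side2');u,v=map(int,proj(s,[.448,-.384,.02]))
w,x=map(int,proj(s,[.494,-.146,.02]))
cv2.imwrite('pics/d2.png',np.hstack([cv2.resize(s['frame'][q-35:q+35,p-35:p+35],(400,400),interpolation=2) for p,q in((u,v),(w,x))]))
E
```

```text
t 10.8 tcp [ 0.449  -0.3841  0.018 ] psi -84.0 tilt [ 0.0008 -0.0006] j [-25.  32. -19.   0. -39.  31.] w 50.1 F [-0.6 -0.6 -0.3] 0.0
az -0.0 d [-0.2  0.9  2. ]
```

View pics/d2.png

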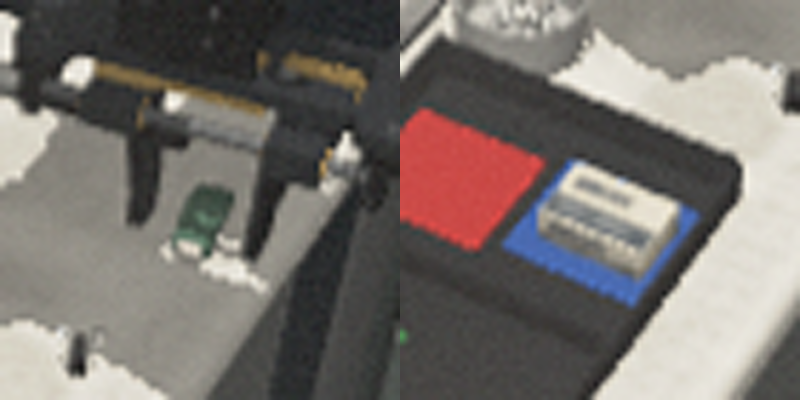

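The box sits on blue at (600,220), well centred. The remover (205,220) lies between the fingers, so I'll close.

Request:
play_rows([
  {"ax": 0, "ay": 0, "az": 0, "dx": 0, "dy": 0, "dz": 2, "claw": 50},
  {"ax": 0, "ay": 0, "az": 0, "dx": 0, "dy": 0, "dz": 0, "claw": 12},
  {"ax": 0, "ay": 0, "az": 0, "dx": 0, "dy": 0, "dz": 0, "claw": 12},
  {"ax": 0, "ay": 0, "az": 0, "dx": 0, "dy": 0, "dz": 0, "claw": 12},
  {"ax": 0, "ay": 0, "az": 0, "dx": 0, "dy": 0, "dz": 0, "claw": 12},
  {"ax": 0, "ay": 0, "az": 0, "dx": 0, "dy": 0, "dz": 0, "claw": 12},
  {"ax": 0, "ay": 0, "az": 0, "dx": 0, "dy": 0, "dz": 0, "claw": 12},
  {"ax": 0, "ay": 0, "az": 0, "dx": 0, "dy": 0, "dz": 0, "claw": 12},
])

```text
time_s: 11.65
tcp_pos: [0.4485, -0.384, 0.0157]
ee_rot: [[0.105, -0.995, 0.0], [-0.995, -0.105, -0.0], [0.0, -0.0, -1.0]]
wrist_force: [-0.6, 0.4, 1.4]
gripper_width: 0.224
gripper_force: 30.0
```

Request:
play_rows([
  {"ax": 0, "ay": 0, "az": 0, "dx": 0, "dy": 0, "dz": -15, "claw": 12},
  {"ax": 0, "ay": 0, "az": 0, "dx": 0, "dy": 0, "dz": -25, "claw": 12},
  {"ax": 0, "ay": 0, "az": 8, "dx": 0, "dy": 0, "dz": -25, "claw": 12},
  {"ax": 0, "ay": 0, "az": 8, "dx": 0, "dy": 0, "dz": -20, "claw": 12},
  {"ax": 0, "ay": 0, "az": 8, "dx": 0, "dy": 0, "dz": -15, "claw": 12},
  {"ax": 0, "ay": 0, "az": 8, "dx": 0, "dy": 0, "dz": 0, "claw": 12},
  {"ax": 0, "ay": 0, "az": 8, "dx": 0, "dy": 0, "dz": 0, "claw": 12},
  {"ax": 0, "ay": 0, "az": 8, "dx": 0, "dy": 0, "dz": 0, "claw": 12},
  {"ax": 0, "ay": 0, "az": 8, "dx": 0, "dy": 0, "dz": 0, "claw": 12},
  {"ax": 0, "ay": 0, "az": 8, "dx": 0, "dy": 0, "dz": 0, "claw": 12},
  {"ax": 0, "ay": 0, "az": 8, "dx": 0, "dy": 0, "dz": 0, "claw": 12},
  {"ax": 0, "ay": 0, "az": 8, "dx": 0, "dy": 0, "dz": 0, "claw": 12},
  {"ax": 0, "ay": 0, "az": 8, "dx": 0, "dy": 0, "dz": 0, "claw": 12},
  {"ax": 0, "ay": 0, "az": 8, "dx": 0, "dy": 0, "dz": 0, "claw": 12},
  {"ax": 0, "ay": 0, "az": 0, "dx": 0, "dy": 0, "dz": 0, "claw": 12},
])

```text
time_s: 13.15
tcp_pos: [0.4482, -0.3838, 0.1153]
ee_rot: [[-1.0, -0.0, -0.0], [-0.0, 1.0, 0.0], [0.0, 0.0, -1.0]]
wrist_force: [-0.4, 0.0, -0.1]
gripper_width: 0.223
gripper_force: 30.0
```

```bash
python3 -c "
from h import *
plan(.5695,-.018,.12,-180)"
```

```text
t 13.2 tcp [ 0.4482 -0.3838  0.1153] psi -180.0 tilt [-0.0003  0.0003] j [-25.  25. -14.  -0. -51. -65.] w 19.4 F [-0.4  0.  -0.1] 30.0
az 0.0 d [-121.3  365.8   -4.7]
```

Request:
play_rows([
  {"ax": 0, "ay": 0, "az": 0, "dx": -5, "dy": 15, "dz": 0, "claw": 12},
  {"ax": 0, "ay": 0, "az": 0, "dx": -10, "dy": 30, "dz": 0, "claw": 12},
  {"ax": 0, "ay": 0, "az": 0, "dx": -10, "dy": 30, "dz": 0, "claw": 12},
  {"ax": 0, "ay": 0, "az": 0, "dx": -10, "dy": 30, "dz": 0, "claw": 12},
  {"ax": 0, "ay": 0, "az": 0, "dx": -10, "dy": 30, "dz": 0, "claw": 12},
  {"ax": 0, "ay": 0, "az": 0, "dx": -10, "dy": 30, "dz": 0, "claw": 12},
  {"ax": 0, "ay": 0, "az": 0, "dx": -10, "dy": 30, "dz": 0, "claw": 12},
  {"ax": 0, "ay": 0, "az": 0, "dx": -10, "dy": 30, "dz": 0, "claw": 12},
  {"ax": 0, "ay": 0, "az": 0, "dx": -10, "dy": 30, "dz": 0, "claw": 12},
  {"ax": 0, "ay": 0, "az": 0, "dx": -10, "dy": 30, "dz": 0, "claw": 12},
  {"ax": 0, "ay": 0, "az": 0, "dx": -10, "dy": 30, "dz": 0, "claw": 12},
  {"ax": 0, "ay": 0, "az": 0, "dx": -10, "dy": 30, "dz": 0, "claw": 12},
  {"ax": 0, "ay": 0, "az": 0, "dx": -6, "dy": 20, "dz": 0, "claw": 12},
  {"ax": 0, "ay": 0, "az": 0, "dx": 0, "dy": 0, "dz": 0, "claw": 12},
  {"ax": 0, "ay": 0, "az": 0, "dx": 0, "dy": 0, "dz": 0, "claw": 12},
])

```text
time_s: 14.65
tcp_pos: [0.569, -0.0182, 0.1154]
ee_rot: [[-1.0, -0.003, -0.001], [-0.003, 1.0, -0.0], [0.001, -0.0, -1.0]]
wrist_force: [-0.2, 0.7, -0.3]
gripper_width: 0.223
gripper_force: 30.0
```

```bash
python3 -c "
from h import *
plan(.5695,-.018,.0212,-180)"
```

```text
t 14.7 tcp [ 0.569  -0.0182  0.1154] psi -179.8 tilt [-0.0007 -0.    ] j [  14.   23.  -17.   -0.  -50. -104.] w 19.4 F [-0.2  0.7 -0.3] 30.0
az 0.2 d [-0.5  0.2 94.2]
```

Request:
play_rows([
  {"ax": 0, "ay": 0, "az": 0, "dx": 0, "dy": 0, "dz": 25, "claw": 12},
  {"ax": 0, "ay": 0, "az": 0, "dx": 0, "dy": 0, "dz": 30, "claw": 12},
  {"ax": 0, "ay": 0, "az": 0, "dx": 0, "dy": 0, "dz": 20, "claw": 12},
  {"ax": 0, "ay": 0, "az": 0, "dx": 0, "dy": 0, "dz": 10, "claw": 12},
  {"ax": 0, "ay": 0, "az": 0, "dx": 0, "dy": 0, "dz": 5, "claw": 12},
  {"ax": 0, "ay": 0, "az": 0, "dx": 0, "dy": 0, "dz": 4, "claw": 12},
  {"ax": 0, "ay": 0, "az": 0, "dx": 0, "dy": 0, "dz": 0, "claw": 12},
  {"ax": 0, "ay": 0, "az": 0, "dx": 0, "dy": 0, "dz": 0, "claw": 12},
])

```text
time_s: 15.45
tcp_pos: [0.57, -0.0189, 0.0224]
ee_rot: [[-1.0, -0.0, 0.002], [-0.0, 1.0, 0.0], [-0.002, 0.0, -1.0]]
wrist_force: [0.2, -0.3, 0.5]
gripper_width: 0.224
gripper_force: 30.0
```

Request:
play_rows([
  {"ax": 0, "ay": 0, "az": 0, "dx": 0, "dy": 0, "dz": 1, "claw": 12},
  {"ax": 0, "ay": 0, "az": 0, "dx": 0, "dy": 0, "dz": 0, "claw": 30},
  {"ax": 0, "ay": 0, "az": 0, "dx": 0, "dy": 0, "dz": 0, "claw": 36},
  {"ax": 0, "ay": 0, "az": 0, "dx": 0, "dy": 0, "dz": 0, "claw": 36},
  {"ax": 0, "ay": 0, "az": 0, "dx": 0, "dy": 0, "dz": -20, "claw": 36},
  {"ax": 0, "ay": 0, "az": 0, "dx": 0, "dy": 0, "dz": -45, "claw": 36},
  {"ax": 0, "ay": 0, "az": 0, "dx": 0, "dy": 0, "dz": -45, "claw": 36},
  {"ax": 0, "ay": 0, "az": 0, "dx": 0, "dy": 0, "dz": -10, "claw": 36},
])

```text
time_s: 16.25
tcp_pos: [0.5727, -0.0186, 0.1464]
ee_rot: [[-1.0, -0.001, 0.011], [-0.001, 1.0, 0.001], [-0.011, 0.001, -1.0]]
wrist_force: [-0.1, 0.8, 0.6]
gripper_width: 0.413
gripper_force: 0.0
```

Request:
play_rows([
  {"ax": 0, "ay": 0, "az": -8.07, "dx": 0, "dy": 0, "dz": 0, "claw": 58},
  {"ax": 0, "ay": 0, "az": -8.07, "dx": 0, "dy": 0, "dz": 0, "claw": 58},
  {"ax": 0, "ay": 0, "az": -8.07, "dx": 0, "dy": 0, "dz": 0, "claw": 58},
  {"ax": 0, "ay": 0, "az": -8.07, "dx": 0, "dy": 0, "dz": 0, "claw": 58},
  {"ax": 0, "ay": 0, "az": -8.07, "dx": 0, "dy": 0, "dz": 0, "claw": 58},
  {"ax": 0, "ay": 0, "az": -8.07, "dx": 0, "dy": 0, "dz": 0, "claw": 58},
  {"ax": 0, "ay": 0, "az": -8.07, "dx": 0, "dy": 0, "dz": 0, "claw": 58},
  {"ax": 0, "ay": 0, "az": -8.07, "dx": 0, "dy": 0, "dz": 0, "claw": 58},
  {"ax": 0, "ay": 0, "az": -8.07, "dx": 0, "dy": 0, "dz": 0, "claw": 58},
  {"ax": 0, "ay": 0, "az": -8.07, "dx": 0, "dy": 0, "dz": 0, "claw": 58},
  {"ax": 0, "ay": 0, "az": -8.07, "dx": 0, "dy": 0, "dz": 0, "claw": 58},
  {"ax": 0, "ay": 0, "az": -8.07, "dx": 0, "dy": 0, "dz": 0, "claw": 58},
  {"ax": 0, "ay": 0, "az": -8.07, "dx": 0, "dy": 0, "dz": 0, "claw": 58},
  {"ax": 0, "ay": 0, "az": -8.07, "dx": 0, "dy": 0, "dz": 0, "claw": 58},
  {"ax": 0, "ay": 0, "az": 0, "dx": 0, "dy": 0, "dz": 0, "claw": 58},
])

```text
time_s: 17.75
tcp_pos: [0.5691, -0.019, 0.1402]
ee_rot: [[0.39, -0.921, -0.001], [-0.921, -0.39, -0.0], [-0.0, 0.001, -1.0]]
wrist_force: [-0.1, -0.3, -0.1]
gripper_width: 0.668
gripper_force: 0.0
```

```bash
python3 -c "
from h import *
plan(.464,.139,.016,-67)"
```

```text
t 17.8 tcp [ 0.5691 -0.019   0.1402] psi -67.0 tilt [-0.0006 -0.    ] j [ 14.  22. -15.  -0. -53.   9.] w 58.1 F [-0.1 -0.3 -0.1] 0.0
az -0.0 d [-186.5   35.1  124.2]
```

Request:
play_rows([
  {"ax": 0, "ay": 0, "az": 0, "dx": -31.1, "dy": 5.8, "dz": 0, "claw": 58},
  {"ax": 0, "ay": 0, "az": 0, "dx": -31.1, "dy": 5.8, "dz": 0, "claw": 58},
  {"ax": 0, "ay": 0, "az": 0, "dx": -31.1, "dy": 5.8, "dz": 0, "claw": 58},
  {"ax": 0, "ay": 0, "az": 0, "dx": -31.1, "dy": 5.8, "dz": 0, "claw": 58},
  {"ax": 0, "ay": 0, "az": 0, "dx": -31.1, "dy": 5.8, "dz": 0, "claw": 58},
  {"ax": 0, "ay": 0, "az": 0, "dx": -31.1, "dy": 5.8, "dz": 0, "claw": 58},
  {"ax": 0, "ay": 0, "az": 0, "dx": 0, "dy": 0, "dz": 30, "claw": 58},
  {"ax": 0, "ay": 0, "az": 0, "dx": 0, "dy": 0, "dz": 30, "claw": 58},
  {"ax": 0, "ay": 0, "az": 0, "dx": 0, "dy": 0, "dz": 10, "claw": 58},
  {"ax": 0, "ay": 0, "az": 0, "dx": 0, "dy": 0, "dz": 0, "claw": 58},
  {"ax": 0, "ay": 0, "az": 0, "dx": 0, "dy": 0, "dz": 0, "claw": 58},
])

```text
time_s: 18.85
tcp_pos: [0.4653, 0.1394, 0.0712]
ee_rot: [[0.39, -0.921, 0.001], [-0.921, -0.39, 0.0], [0.0, -0.001, -1.0]]
wrist_force: [-0.3, -0.0, -0.3]
gripper_width: 0.667
gripper_force: 0.0
```

```bash
python3 - <<'E'
from h import *
from station import *
plan(.464,.139,.016,-67)
c=capture('side');np.savez('side3.npz',**c)
s=ld('side3');u,v=map(int,proj(s,[.464,.139,.03]))
w,x=map(int,proj(s,[.5695,-.018,.02]))
cv2.imwrite('pics/d3.png',np.hstack([cv2.resize(s['frame'][q-40:q+40,p-40:p+40],(400,400),interpolation=2) for p,q in((u,v),(w,x))]))
E
```

```text
t 18.9 tcp [0.4653 0.1394 0.0712] psi -67.1 tilt [0.0012 0.0004] j [ 36.  20. -31.   0. -39. -13.] w 58.0 F [-0.3 -0.  -0.3] 0.0
az -0.1 d [-0.1  1.4 55.2]
```

View pics/d3.png

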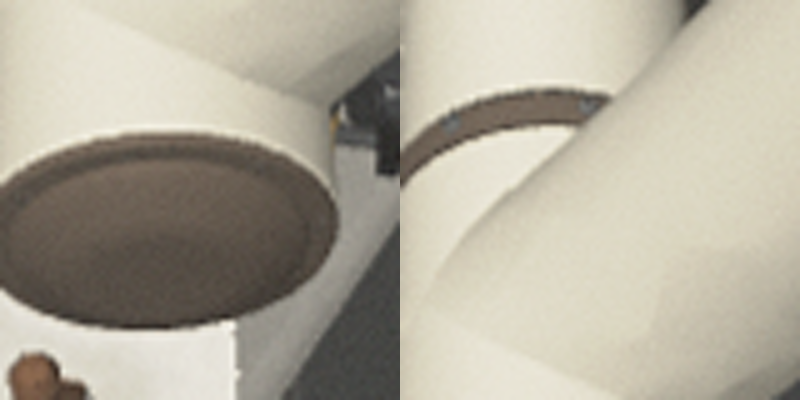

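The arm hides the clip, with only the stamp visible at (45,380). I'll go down on the measured position.

Request:
play_rows([
  {"ax": 0, "ay": 0, "az": 0, "dx": 0, "dy": 1.4, "dz": 20, "claw": 58},
  {"ax": 0, "ay": 0, "az": 0, "dx": 0, "dy": 0, "dz": 17, "claw": 58},
  {"ax": 0, "ay": 0, "az": 0, "dx": 0, "dy": 0, "dz": 12, "claw": 58},
  {"ax": 0, "ay": 0, "az": 0, "dx": 0, "dy": 0, "dz": 6, "claw": 58},
  {"ax": 0, "ay": 0, "az": 0, "dx": 0, "dy": 0, "dz": 0.5, "claw": 58},
  {"ax": 0, "ay": 0, "az": 0, "dx": 0, "dy": 0, "dz": 0, "claw": 58},
  {"ax": 0, "ay": 0, "az": 0, "dx": 0, "dy": 0, "dz": 0, "claw": 24},
  {"ax": 0, "ay": 0, "az": 0, "dx": 0, "dy": 0, "dz": 0, "claw": 24},
  {"ax": 0, "ay": 0, "az": 0, "dx": 0, "dy": 0, "dz": 0, "claw": 24},
  {"ax": 0, "ay": 0, "az": 0, "dx": 0, "dy": 0, "dz": 0, "claw": 24},
  {"ax": 0, "ay": 0, "az": 0, "dx": 0, "dy": 0, "dz": 0, "claw": 24},
  {"ax": 0, "ay": 0, "az": 0, "dx": 0, "dy": 0, "dz": 0, "claw": 24},
  {"ax": 0, "ay": 0, "az": 0, "dx": 0, "dy": 0, "dz": 0, "claw": 24},
])

```text
time_s: 20.2
tcp_pos: [0.4633, 0.1388, 0.0152]
ee_rot: [[0.391, -0.921, 0.0], [-0.921, -0.391, 0.0], [-0.0, -0.0, -1.0]]
wrist_force: [-0.9, 0.8, 2.9]
gripper_width: 0.361
gripper_force: 30.0
```

Request:
play_rows([
  {"ax": 0, "ay": 0, "az": 0, "dx": 0, "dy": 0, "dz": -10, "claw": 24},
  {"ax": 0, "ay": 0, "az": 0, "dx": 0, "dy": 0, "dz": -25, "claw": 24},
  {"ax": 0, "ay": 0, "az": -8.38, "dx": 0, "dy": 0, "dz": -25, "claw": 24},
  {"ax": 0, "ay": 0, "az": -8.38, "dx": 0, "dy": 0, "dz": -25, "claw": 24},
  {"ax": 0, "ay": 0, "az": -8.38, "dx": 0, "dy": 0, "dz": -15, "claw": 24},
  {"ax": 0, "ay": 0, "az": -8.38, "dx": 0, "dy": 0, "dz": 0, "claw": 24},
  {"ax": 0, "ay": 0, "az": -8.38, "dx": 0, "dy": 0, "dz": 0, "claw": 24},
  {"ax": 0, "ay": 0, "az": -8.38, "dx": 0, "dy": 0, "dz": 0, "claw": 24},
  {"ax": 0, "ay": 0, "az": -8.38, "dx": 0, "dy": 0, "dz": 0, "claw": 24},
  {"ax": 0, "ay": 0, "az": -8.38, "dx": 0, "dy": 0, "dz": 0, "claw": 24},
  {"ax": 0, "ay": 0, "az": 0, "dx": 4, "dy": 14, "dz": 0, "claw": 24},
  {"ax": 0, "ay": 0, "az": 0, "dx": 8, "dy": 28, "dz": 0, "claw": 24},
  {"ax": 0, "ay": 0, "az": 0, "dx": 8, "dy": 28, "dz": 0, "claw": 24},
  {"ax": 0, "ay": 0, "az": 0, "dx": 8, "dy": 28, "dz": 0, "claw": 24},
  {"ax": 0, "ay": 0, "az": 0, "dx": 3, "dy": 13, "dz": 0, "claw": 24},
  {"ax": 0, "ay": 0, "az": 0, "dx": 0, "dy": 0, "dz": 0, "claw": 24},
  {"ax": 0, "ay": 0, "az": 0, "dx": 0, "dy": 0, "dz": 0, "claw": 24},
])

```text
time_s: 21.9
tcp_pos: [0.4942, 0.0278, 0.1152]
ee_rot: [[1.0, -0.0, 0.0], [-0.0, -1.0, 0.0], [0.0, -0.0, -1.0]]
wrist_force: [-0.7, 0.2, -0.1]
gripper_width: 0.362
gripper_force: 30.0
```

```bash
python3 - <<'E'
from h import *
from station import *
plan(.494,.028,.0206,0)
c=capture('side');np.savez('side4.npz',**c)
s=ld('side4');u,v=map(int,proj(s,[.494,.028,.1]))
w,x=map(int,proj(s,[.5695,-.018,.02]))
cv2.imwrite('pics/d4.png',np.hstack([cv2.resize(s['frame'][q-40:q+40,p-40:p+40],(400,400),interpolation=2) for p,q in((u,v),(w,x))]))
E
```

```text
t 21.9 tcp [0.4942 0.0278 0.1152] psi -0.0 tilt [0.0001 0.0002] j [ 22.  17. -27.  -0. -46.  68.] w 31.5 F [-0.7  0.2 -0.1] 30.0
az -0.0 d [-0.2 -0.2 94.6]
```

View pics/d4.png

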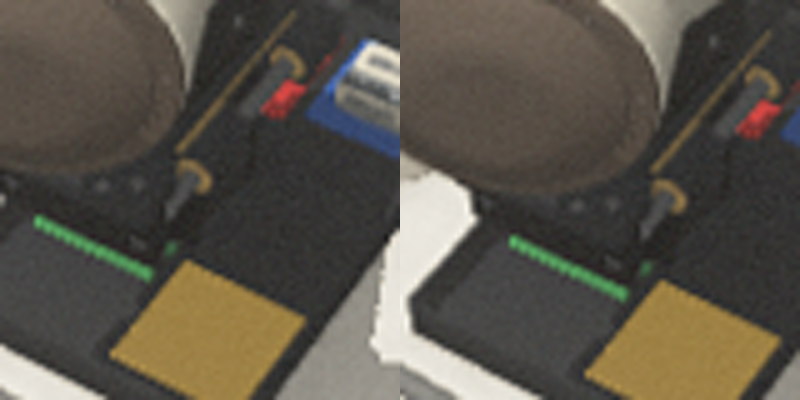

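The liners are visible (yellow at about (205,330)) and the gripper hides the clip, but the 31.5 mm width says it is held. I'll lower and release.

Request:
play_rows([
  {"ax": 0, "ay": 0, "az": 0, "dx": 0, "dy": 0, "dz": 25, "claw": 24},
  {"ax": 0, "ay": 0, "az": 0, "dx": 0, "dy": 0, "dz": 30, "claw": 24},
  {"ax": 0, "ay": 0, "az": 0, "dx": 0, "dy": 0, "dz": 20, "claw": 24},
  {"ax": 0, "ay": 0, "az": 0, "dx": 0, "dy": 0, "dz": 10, "claw": 24},
  {"ax": 0, "ay": 0, "az": 0, "dx": 0, "dy": 0, "dz": 6, "claw": 24},
  {"ax": 0, "ay": 0, "az": 0, "dx": 0, "dy": 0, "dz": 3.5, "claw": 24},
  {"ax": 0, "ay": 0, "az": 0, "dx": 0, "dy": 0, "dz": 0, "claw": 24},
  {"ax": 0, "ay": 0, "az": 0, "dx": 0, "dy": 0, "dz": 0, "claw": 24},
])

```text
time_s: 22.75
tcp_pos: [0.4948, 0.028, 0.0213]
ee_rot: [[1.0, 0.001, 0.001], [0.001, -1.0, 0.001], [0.001, -0.001, -1.0]]
wrist_force: [0.3, 0.7, -0.2]
gripper_width: 0.364
gripper_force: 30.0
```

Request:
play_rows([
  {"ax": 0, "ay": 0, "az": 0, "dx": 0, "dy": 0, "dz": 0.7, "claw": 24},
  {"ax": 0, "ay": 0, "az": 0, "dx": 0, "dy": 0, "dz": 0, "claw": 40},
  {"ax": 0, "ay": 0, "az": 0, "dx": 0, "dy": 0, "dz": 0, "claw": 46},
  {"ax": 0, "ay": 0, "az": 0, "dx": 0, "dy": 0, "dz": 0, "claw": 46},
  {"ax": 0, "ay": 0, "az": 0, "dx": 0, "dy": 0, "dz": -15, "claw": 46},
  {"ax": 0, "ay": 0, "az": 0, "dx": 0, "dy": 0, "dz": -40, "claw": 46},
  {"ax": 0, "ay": 0, "az": 0, "dx": 0, "dy": 0, "dz": -40, "claw": 46},
  {"ax": 0, "ay": 0, "az": 0, "dx": 0, "dy": 0, "dz": -30, "claw": 50},
  {"ax": 0, "ay": 0, "az": 0, "dx": -5.4, "dy": -44, "dz": 0, "claw": 50},
  {"ax": 0, "ay": 0, "az": 0, "dx": -5.4, "dy": -44, "dz": 0, "claw": 50},
  {"ax": 0, "ay": 0, "az": 0, "dx": -5.4, "dy": -44, "dz": 0, "claw": 50},
  {"ax": 0, "ay": 0, "az": 0, "dx": -5.4, "dy": -44, "dz": 0, "claw": 50},
  {"ax": 0, "ay": 0, "az": 0, "dx": -5.4, "dy": -43, "dz": 0, "claw": 50},
  {"ax": 0, "ay": 0, "az": 0, "dx": 0, "dy": 0, "dz": 0, "claw": 50},
  {"ax": 0, "ay": 0, "az": 0, "dx": 0, "dy": 0, "dz": 0, "claw": 50},
])

```text
time_s: 24.25
tcp_pos: [0.4666, 0.2473, 0.1445]
ee_rot: [[1.0, 0.002, -0.001], [0.002, -1.0, -0.001], [-0.001, 0.001, -1.0]]
wrist_force: [-0.6, -0.7, -0.6]
gripper_width: 0.575
gripper_force: 0.0
```

```bash
python3 - <<'E'
from h import *
from station import *
plan(.467,.247,.040,0)
c=capture('top');np.savez('top5.npz',**c)
s=c;w,x=map(int,proj(s,[.531,-.06,.02]))
cv2.imwrite('pics/d5.png',cv2.resize(s['frame'][x-38:x+38,w-50:w+50],None,fx=7,fy=7,interpolation=2))
E
```

```text
t 24.2 tcp [0.4666 0.2473 0.1445] psi 0.1 tilt [-0.0008 -0.0006] j [ 46.  18. -21.  -0. -52.  45.] w 50.0 F [-0.6 -0.7 -0.6] 0.0
az 0.1 d [  0.4   0.3 104.5]
```

View pics/d5.png

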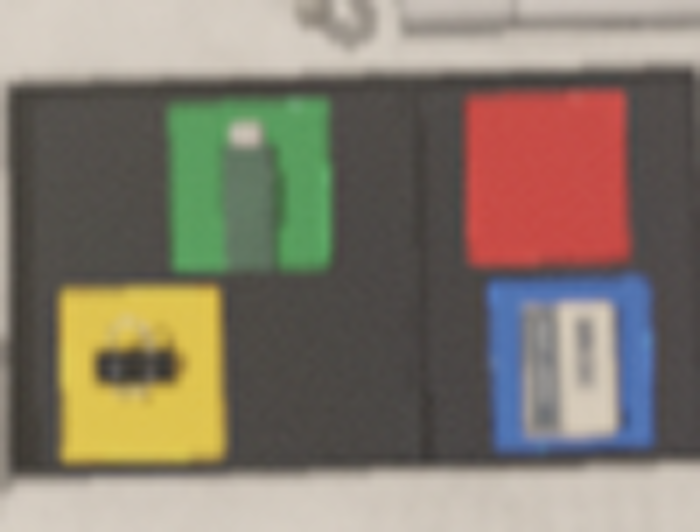

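Box (570,368), clip (138,367) and remover (250,195) all sit within about 4 mm of their liner centres. Stamp next.

Request:
play_rows([
  {"ax": 0, "ay": 0, "az": 0, "dx": 0, "dy": 0, "dz": 30, "claw": 50},
  {"ax": 0, "ay": 0, "az": 0, "dx": 0, "dy": 0, "dz": 30, "claw": 50},
  {"ax": 0, "ay": 0, "az": 0, "dx": 0, "dy": 0, "dz": 25, "claw": 50},
  {"ax": 0, "ay": 0, "az": 0, "dx": 0, "dy": 0, "dz": 15, "claw": 50},
  {"ax": 0, "ay": 0, "az": 0, "dx": 0, "dy": 0, "dz": 4, "claw": 50},
  {"ax": 0, "ay": 0, "az": 0, "dx": 0, "dy": 0, "dz": 0, "claw": 50},
  {"ax": 0, "ay": 0, "az": 0, "dx": 0, "dy": 0, "dz": 0, "claw": 10},
  {"ax": 0, "ay": 0, "az": 0, "dx": 0, "dy": 0, "dz": 0, "claw": 10},
  {"ax": 0, "ay": 0, "az": 0, "dx": 0, "dy": 0, "dz": 0, "claw": 10},
  {"ax": 0, "ay": 0, "az": 0, "dx": 0, "dy": 0, "dz": 0, "claw": 10},
  {"ax": 0, "ay": 0, "az": 0, "dx": 0, "dy": 0, "dz": 0, "claw": 10},
  {"ax": 0, "ay": 0, "az": 0, "dx": 0, "dy": 0, "dz": 0, "claw": 10},
  {"ax": 0, "ay": 0, "az": 0, "dx": 0, "dy": 0, "dz": 0, "claw": 10},
  {"ax": 0, "ay": 0, "az": 0, "dx": 0, "dy": 0, "dz": 0, "claw": 10},
])

```text
time_s: 25.7
tcp_pos: [0.4673, 0.2468, 0.041]
ee_rot: [[1.0, 0.001, 0.0], [0.001, -1.0, 0.0], [0.0, -0.0, -1.0]]
wrist_force: [-0.2, -0.5, 1.8]
gripper_width: 0.188
gripper_force: 29.7
```

Request:
play_rows([
  {"ax": 0, "ay": 0, "az": 0, "dx": 0, "dy": 0, "dz": -8, "claw": 10},
  {"ax": 0, "ay": 0, "az": 0, "dx": 0, "dy": 0, "dz": -20, "claw": 10},
  {"ax": 0, "ay": 0, "az": 0, "dx": 0, "dy": 0, "dz": -30, "claw": 10},
  {"ax": 0, "ay": 0, "az": 0, "dx": 0, "dy": 0, "dz": -30, "claw": 10},
  {"ax": 0, "ay": 0, "az": 0, "dx": 0, "dy": 0, "dz": -12, "claw": 10},
  {"ax": 0, "ay": 0, "az": 0, "dx": 4, "dy": 15, "dz": 0, "claw": 10},
  {"ax": 0, "ay": 0, "az": 0, "dx": 8, "dy": 30, "dz": 0, "claw": 10},
  {"ax": 0, "ay": 0, "az": 0, "dx": 8, "dy": 30, "dz": 0, "claw": 10},
  {"ax": 0, "ay": 0, "az": 0, "dx": 8, "dy": 30, "dz": 0, "claw": 10},
  {"ax": 0, "ay": 0, "az": 0, "dx": 8, "dy": 30, "dz": 0, "claw": 10},
  {"ax": 0, "ay": 0, "az": 0, "dx": 8, "dy": 30, "dz": 0, "claw": 10},
  {"ax": 0, "ay": 0, "az": 0, "dx": 8, "dy": 30, "dz": 0, "claw": 10},
  {"ax": 0, "ay": 0, "az": 0, "dx": 8, "dy": 30, "dz": 0, "claw": 10},
  {"ax": 0, "ay": 0, "az": 0, "dx": 8, "dy": 30, "dz": 0, "claw": 10},
  {"ax": 0, "ay": 0, "az": 0, "dx": 8, "dy": 30, "dz": 0, "claw": 10},
  {"ax": 0, "ay": 0, "az": 0, "dx": 8, "dy": 30, "dz": 0, "claw": 10},
  {"ax": 0, "ay": 0, "az": 0, "dx": 8, "dy": 30, "dz": 0, "claw": 10},
  {"ax": 0, "ay": 0, "az": 0, "dx": 7, "dy": 25, "dz": 0, "claw": 10},
  {"ax": 0, "ay": 0, "az": 0, "dx": 4, "dy": 15, "dz": 0, "claw": 10},
  {"ax": 0, "ay": 0, "az": 0, "dx": 0, "dy": 0, "dz": 0, "claw": 10},
])

```text
time_s: 27.7
tcp_pos: [0.5695, -0.1402, 0.1392]
ee_rot: [[1.0, -0.003, -0.003], [-0.003, -1.0, 0.0], [-0.003, -0.0, -1.0]]
wrist_force: [0.6, 0.2, -1.0]
gripper_width: 0.189
gripper_force: 29.7
```

```bash
python3 - <<'E'
from h import *
from station import *
plan(.5696,-.138,.0465,0)
s=capture('side');w,x=map(int,proj(s,[.5696,-.138,.1]))
cv2.imwrite('pics/d6.png',cv2.resize(s['frame'][x-40:x+50,w-50:w+50],None,fx=6,fy=6,interpolation=2))
E
```

```text
t 27.7 tcp [ 0.5695 -0.1402  0.1392] psi -0.2 tilt [-0.0028  0.0002] j [  2.  23. -13.  -0. -54.  88.] w 16.4 F [ 0.6  0.2 -1. ] 29.7
az -0.2 d [ 0.1 -2.2 92.7]
```

View pics/d6.png

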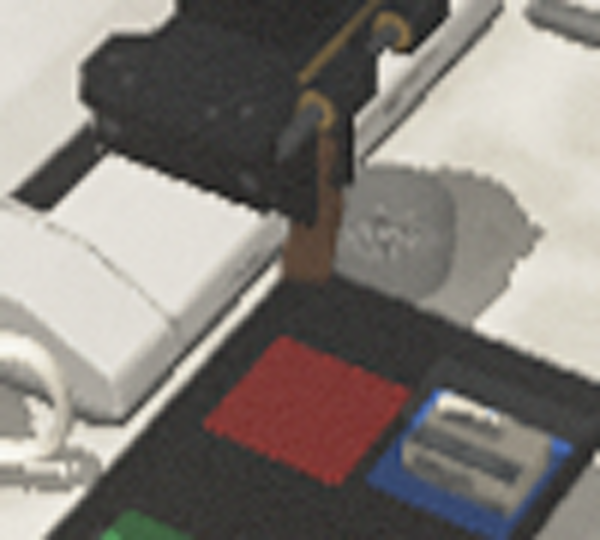

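The stamp hangs upright at (310,230), above red. I'll lower it.

Request:
play_rows([
  {"ax": 0, "ay": 0, "az": 0, "dx": 0, "dy": -1, "dz": 20, "claw": 10},
  {"ax": 0, "ay": 0, "az": 0, "dx": 0, "dy": 0, "dz": 30, "claw": 10},
  {"ax": 0, "ay": 0, "az": 0, "dx": 0, "dy": 0, "dz": 20, "claw": 10},
  {"ax": 0, "ay": 0, "az": 0, "dx": 0, "dy": 0, "dz": 11, "claw": 10},
  {"ax": 0, "ay": 0, "az": 0, "dx": 0, "dy": 0, "dz": 6, "claw": 10},
  {"ax": 0, "ay": 0, "az": 0, "dx": 0, "dy": 0, "dz": 4, "claw": 10},
  {"ax": 0, "ay": 0, "az": 0, "dx": 0, "dy": 0, "dz": 0, "claw": 10},
  {"ax": 0, "ay": 0, "az": 0, "dx": 0, "dy": 0, "dz": 0, "claw": 10},
])

```text
time_s: 28.55
tcp_pos: [0.571, -0.1372, 0.0507]
ee_rot: [[1.0, 0.001, 0.002], [0.001, -1.0, -0.0], [0.002, 0.0, -1.0]]
wrist_force: [-0.1, -1.1, -0.7]
gripper_width: 0.186
gripper_force: 29.7
```

Request:
play_rows([
  {"ax": 0, "ay": 0, "az": 0, "dx": 0, "dy": 0, "dz": 2, "claw": 10},
  {"ax": 0, "ay": 0, "az": 0, "dx": 0, "dy": 0, "dz": 2, "claw": 10},
  {"ax": 0, "ay": 0, "az": 0, "dx": 0, "dy": 0, "dz": 0, "claw": 10},
  {"ax": 0, "ay": 0, "az": 0, "dx": 0, "dy": 0, "dz": 0, "claw": 10},
])

```text
time_s: 28.95
tcp_pos: [0.5707, -0.1374, 0.0463]
ee_rot: [[1.0, 0.0, 0.001], [0.0, -1.0, -0.0], [0.001, 0.0, -1.0]]
wrist_force: [0.3, -0.9, 2.0]
gripper_width: 0.193
gripper_force: 29.7
```

Contact, so I'll release, rise and move aside.

Request:
play_rows([
  {"ax": 0, "ay": 0, "az": 0, "dx": 0, "dy": 0, "dz": 0, "claw": 30},
  {"ax": 0, "ay": 0, "az": 0, "dx": 0, "dy": 0, "dz": 0, "claw": 40},
  {"ax": 0, "ay": 0, "az": 0, "dx": 0, "dy": 0, "dz": 0, "claw": 40},
  {"ax": 0, "ay": 0, "az": 0, "dx": 0, "dy": 0, "dz": -15, "claw": 40},
  {"ax": 0, "ay": 0, "az": 0, "dx": 0, "dy": 0, "dz": -40, "claw": 40},
  {"ax": 0, "ay": 0, "az": 0, "dx": 0, "dy": 0, "dz": -40, "claw": 40},
  {"ax": 0, "ay": 0, "az": 0, "dx": 0, "dy": 0, "dz": -30, "claw": 40},
  {"ax": 0, "ay": 0, "az": 0, "dx": -10, "dy": -45, "dz": 0, "claw": 40},
  {"ax": 0, "ay": 0, "az": 0, "dx": -10, "dy": -45, "dz": 0, "claw": 40},
  {"ax": 0, "ay": 0, "az": 0, "dx": -10, "dy": -45, "dz": 0, "claw": 40},
  {"ax": 0, "ay": 0, "az": 0, "dx": -10, "dy": -45, "dz": 0, "claw": 40},
  {"ax": 0, "ay": 0, "az": 0, "dx": -10, "dy": -45, "dz": 0, "claw": 40},
  {"ax": 0, "ay": 0, "az": 0, "dx": -10, "dy": -45, "dz": 0, "claw": 40},
  {"ax": 0, "ay": 0, "az": 0, "dx": -10, "dy": -45, "dz": 0, "claw": 40},
  {"ax": 0, "ay": 0, "az": 0, "dx": -10, "dy": -45, "dz": 0, "claw": 40},
  {"ax": 0, "ay": 0, "az": 0, "dx": -10, "dy": -45, "dz": 0, "claw": 40},
  {"ax": 0, "ay": 0, "az": 0, "dx": -10, "dy": -45, "dz": 0, "claw": 40},
  {"ax": 0, "ay": 0, "az": 0, "dx": 0, "dy": 0, "dz": 0, "claw": 40},
  {"ax": 0, "ay": 0, "az": 0, "dx": 0, "dy": 0, "dz": 0, "claw": 40},
])

```text
time_s: 30.85
tcp_pos: [0.4694, 0.3134, 0.1704]
ee_rot: [[1.0, 0.002, -0.001], [0.002, -1.0, -0.001], [-0.001, 0.001, -1.0]]
wrist_force: [0.5, -0.5, 0.6]
gripper_width: 0.461
gripper_force: 0.0
```

```bash
python3 - <<'E'
from h import *
from station import *
s=capture('top');w,x=map(int,proj(s,[.531,-.1,.02]))
cv2.imwrite('pics/d7.png',cv2.resize(s['frame'][x-40:x+40,w-50:w+70],None,fx=6.5,fy=6.5,interpolation=2))
E
```

```text
(no output)
```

View pics/d7.png

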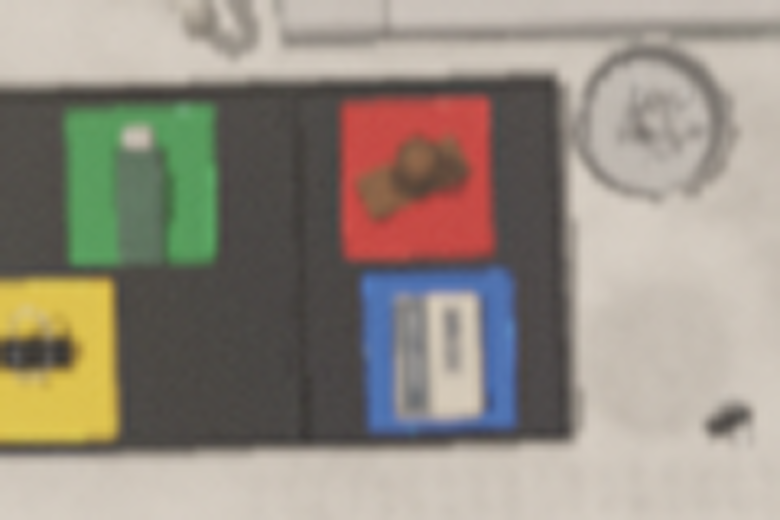

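The stamp (414,180) is centred on red, and the remover, clip and box are all well within 15 mm. The small clip is untouched.

```bash
python3 -c "
from station import *
print(finish_job())"
```

```text
the job is handed in; nothing more can be done
None
```

I handed the job in at about 31 s: stamp on red, large clip on yellow, remover on green and box on blue, all upright and within about 5 mm of centre in the last pictures. The small clip showed no movement; the eraser was not re-imaged, but the arm never worked near it. The hand-in returned no verdict.

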